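Set the drive slider, then draw the coil's core to its white band and hold it

ROBOT

A 6-joint arm with a two-finger parallel gripper is mounted at the origin on the work surface. World frame = base frame: x ahead of the robot, y to its left, z up, the work surface at z = 0. Lengths are in m, angles in degrees, forces in N, time in s.
With the tool pointing down it reaches from about 0.4 to 0.925 m from the base axis. Payload 12.5 kg.
Tool frame: the origin (TCP) lies at the very end of the fingers, on their centre line; the grasp point (between the pads) lies 19 mm behind it; z points along the fingers, y is the line along which they close (so a half turn about z gives the same grasp; the last joint's range is limited). The gripper opens to 95 mm and grips with 3 to 60 N. Pads are 20 mm wide; open, the fingers measure 119 mm over their backs; the gripper's body (75 mm by 180 mm) begins 59 mm behind the grasp point.
Start: joints at [-82.197, 28.126, 89.318, -0, 62.55, -6.05], TCP at [0.15, -0.607, 0.215] pointing down, gripper open.
Joint ranges: [-177.58, 177.58], [-47.91, 125.51], [2.72, 160], [-65.01, 245.01], [3.68, 167.84], [-153.87, 153.87]. Speed limits (degrees/s): [127.2, 127.2, 159.86, 180, 180, 180].

INTERFACE

Orientations are given as a 3x3 rotation matrix whose columns are the frame's x, y, z axes.
In Python, from cell import ctrl gives the robot as it stands.
- The arm moves only by the tool step_arm, never from a script. Its argument "moves" is a list of rows, each a list of 2 entries, a list of its own where there are three numbers: the shift along the tool's x, y, z in m, then the turn about the tool's z in degrees. A call has 1 to 10 rows; each row shifts and turns the commanded pose from where the row before left it, along the tool's axes as they then stand; what a row does not reach is not made up. A row lasts 1/8 s, in which the tool goes at most 62.5 mm and 10.7 degrees, less where a joint would pass 70% of its speed; a pose out of reach is approached as far as the arm can. A call is refused whole if a number of a shift passes 0.0625 or a number of a turn 10.7, either way. A call with a gripper value outside its range is refused whole. "fingers" is the finger opening in m, from 0 to 0.0951, set as the call begins (left out, the last holds). The fingers move at their own pace and stop on an object; the grip force is fixed at half the most. Time passes only in rows, so rows that do not move let the fingers close. It gives the time, the measured TCP pose, the force, the opening and the grip force at its end, in the units of the state.
- ctrl.get_obs(): the state, without advancing time (a new reading comes with each control period).
- ctrl.get_image(name): name is "scene" or "top"; returns a dict with "img" (420x560x3 uint8, red, green, blue), "depth" (420x560 float32, m along the optical axis (not along the pixel's ray), 0 where there is no reading), "intrinsics" (3x3 intrinsics, pixels), "R" (3x3) and "t" (3): a world point X has camera coordinates R X + t. Camera axes: x right, y down, z forward; pixel columns grow to the right and rows downward; lengths in m; the calibration is good to about 2 mm. A picture is of the moment at which its call begins.
- ctrl.hand_in(): hands the job in; it is judged then, once.
The state is a dict: "t": time; "qpos": joint angles; "qd": joint speeds; "joint_torque": joint torques, N m; "tcp_pos": TCP position; "ee_rot": TCP orientation; "ft_force": force on the tool from outside, world axes, zero at the start; "torque": the same for the moment, N m; "opening": finger opening in m; "grip_force": force on a finger pad.
Only numpy, scipy, OpenCV 4.12 (cv2) and the standard library are available. Lean on these libraries where they do the work, as an engineer would, in place of code of your own. Each camera call takes 0.05 s, during which the arm holds its last target. There are 200 camera calls.

TASK

Set up the sloping coil trainer for an inductance reading: first slide the black slider until its white line stands level with the red pointer clip beside the track. Then take the yellow knob of the core and draw the core out of the coil, straight along its sloping bore so that it does not jam and the loose coil stays seated in its socket, until the coil's mouth is at about the middle of the white band on the core, never pulling it all the way out. Finish still holding the core steady there by its knob, slider left as set, and the red clip, the meter, screwdriver, spool and tray undisturbed.

Things in the scene. Friction and masses are not known exactly. Their poses are not given: they have to be found in the camera images.
- console: Sloping coil trainer, fixed: white wedge housing with blue panel, 200 mm deep (x), 240 mm wide (y). Origin at table level under its centre; x points level from the low front edge (robot side) to the high back, y to its left. The panel is 75 mm high at the centre and rises 15 degrees to the back, so its normal leans 15 degrees to the front (-x). Slider (y +60 mm) and coil (y -60 mm) stand square to it.
- fader_top (a point): Centre of the top of the black slider grip: 20 mm along the track, 28 mm across, 40 mm tall (square to the panel), a white line over the middle of its top. Its foot is 14.5 mm above the panel, on an aluminium track 40 mm wide. Axes: y along the track, up the slope; z the panel normal; x across, to the console's right. About 1.5 N friction; stays where left.
- fader (a joint): Slider position in m: 0 at the low front end, 0.10 at the high back end.
- marker_center (a point): Centre of the red pointer clip (20 mm across, 6 mm along the track, 10 mm high) on the paper scale at the left of the track: the slider's target. Stiff; must stay where it is. Same axes as fader_top: the slider is level with it when both are at the same place along y. It is 30 mm left of the track's middle and 47 mm lower (square to the panel) than the slider's top.
- marker (a joint): Place of the red clip on the slider's own scale, m: the slider is level with the clip when fader equals this value.
- coil_mouth (a point): Centre of the bore's mouth, in the top of the coil (black 48 mm square bobbin wound with copper, 62 mm tall). z axis: out along the bore, i.e. the panel normal; y: to the console's left. The bore is 15 mm wide, 58 mm deep. The coil (0.3 kg) plugs loosely into a grey socket rim, 1.5 mm play each side, 8 mm high: if the core binds in the bore, the coil tips or lifts out with it.
- core_grip (a point): Centre of the core's yellow knob (cylinder 20 mm across, 36 mm long); z along the core, from rod to knob. 18 mm below it the knob meets a black collar, 26 mm across, 4 mm thick. With the core fully in, the collar sits on the mouth and this point is 22 mm out from the mouth; with the white band's middle at the mouth it is 50 mm out.
- core: The loose core, about 0.1 kg. Origin at the centre of the collar's underside, z towards the knob. Below it a rod 14 mm across and 55 mm long, 1 mm of play in the bore. On the rod, measured from the collar: bare steel 0 to 20 mm, white band 20 to 36 mm, red to the tip. It slips back in if let go.
- meter: Orange handheld multimeter lying flat, 170 x 85 x 37 mm; leave alone. Origin under its centre.
- driver: Screwdriver lying flat; leave alone.
- spool: Green spool standing on end, 56 mm across, 46 mm tall; leave alone. Origin under its centre.
- tray: Blue parts tray, 90 x 130 x 30 mm; leave alone. Origin under its centre.
Things that resemble listed ones, but are neither listed nor needed, are in the scene too. There is more than one size of the core; the job needs the largest.

How it is judged (in metres and radians):
On the way, in this order (a step that is already met when the one before it is completed fails the run):
1. the slider stands level with the red clip (within 4 mm) while the core is still fully in (y of fader_top in the frame of marker_center between -0.004 and 0.004 m and z of core_grip in the frame of coil_mouth below 0.026 m), for 0.2 s.
2. the core is drawn out along the bore to the white band (z of core_grip in the frame of coil_mouth between 0.043 and 0.057 m), for 0.2 s.
At the end, for the whole second after the job is handed in: Slider within 4 mm of the red clip; core drawn out 21 to 35 mm (mouth within 7 mm of the white band's middle), in line with the bore within 5 degrees, still, held in the fingers (over 2 N); coil's mouth within 6 mm and red clip within 3 mm of the start, bystanders within 20 mm of their places (all of step 2 and y of fader_top in the frame of marker_center between -0.004 and 0.004 m and angle between the z axis of core_grip and the z axis of coil_mouth, either way round below 0.09 rad and linear speed of core below 0.02 m/s and contact force between the fingers and core above 2 N and distance of each of meter, driver, spool, tray from where it was at the start of the episode below 0.02 m and distance of marker_center from where it was at the start of the episode below 0.003 m and distance of coil_mouth from where it was at the start of the episode below 0.006 m); the arm keeps its last pose, push and grip.
It fails at once if the coil is dragged or lifted out of its socket (its mouth moved over 6 mm) (distance of coil_mouth from where it was at the start of the episode above 0.006 m).
It fails at once if the red clip is shifted (over 3 mm) (distance of marker_center from where it was at the start of the episode above 0.003 m).
It fails at once if the core is pulled right out of the coil (more than 50 mm) (z of core_grip in the frame of coil_mouth above 0.072 m).
It fails at once if the meter, screwdriver, spool or tray is disturbed (moved over 20 mm) (distance of any of meter, driver, spool, tray from where it was at the start of the episode above 0.02 m).
It also fails if it takes over 40 s, if anything falls off the work surface, if the arm or the gripper's body presses on something with over 40 N, if the wrist force passes 120 N, or if a joint passes its speed limit or range.

## Working session

There is one attempt and no reset: what is moved stays moved. The work goes in short steps, Python scripts to look and compute and a tool call to move; the robot and the scene stay as the last step left them, time stands still between calls to the robot, and variables do not carry over. Pictures are saved under pics/ and viewed, at most 10 in all, crops included, and the job is handed in when it is done.

Besides the shell and the picture viewer there is one more tool, called after "Call:" by a JSON object that holds its "api" and its "payload", one argument or row to a line. step_arm: Moves the arm, as the interface text tells. Its arguments: {"type":"object","properties":{"moves":{"type":"array"},"fingers":{"type":"number"}},"required":["moves"]}

```bash
mkdir -p pics; ls; python3 - <<'E'
from cell import ctrl
import cv2,numpy as np
for n in("scene","top"):
    d=ctrl.get_image(n); np.savez(n+".npz",**d); cv2.imwrite(f"pics/{n}0.png",d["img"][:,:,::-1]); print(n,d["intrinsics"],d["R"],d["t"])
o=ctrl.get_obs();print(o)
E
```

```text
pics
scene [[460.93651071   0.         275.89130799]
 [  0.         460.93651071 208.6040268 ]
 [  0.           0.           1.        ]] [[-0.03132724  0.99947808  0.00788436]
 [ 0.57487492  0.02447044 -0.81787531]
 [-0.81764139 -0.02108925 -0.57534147]] [-0.0158543  -0.27328561  1.69645271]
top [[475.71859251   0.         271.05995604]
 [  0.         475.71859251 207.96063406]
 [  0.           0.           1.        ]] [[ 0.02375434 -0.99958826  0.01609483]
 [-0.99891428 -0.02437753 -0.03969881]
 [ 0.04007481 -0.01513434 -0.99908206]] [-0.01294369  0.62077011  1.02286524]
{'t': 0.1, 'qpos': array([-8.21968325e+01,  2.81602229e+01,  8.93459598e+01,  7.81103081e-05,
        6.25486057e+01, -6.04980338e+00]), 'qd': array([-0.050756  , -0.12368355, -0.06562445, -0.05831748,  0.00759815,
       -0.14938205]), 'joint_torque': array([ 2.39199588e-03, -6.13624978e+01, -2.58604163e+01,  6.94348407e-02,
        4.70233255e-02, -5.46736476e-05]), 'tcp_pos': array([ 0.14964548, -0.60660878,  0.21412934]), 'ee_rot': array([[ 9.70913494e-01,  2.39430513e-01, -1.28629915e-04],
       [ 2.39430525e-01, -9.70913037e-01,  9.47545841e-04],
       [ 1.01982925e-04, -9.50782971e-04, -9.99999543e-01]]), 'ft_force': array([ 0.30301042, -0.10580577,  0.69174448]), 'torque': array([ 0.01780288, -0.0203989 ,  0.02543215]), 'grip_force': 0.0, 'opening': 0.09490897978452231}
```

View pics/scene0.png

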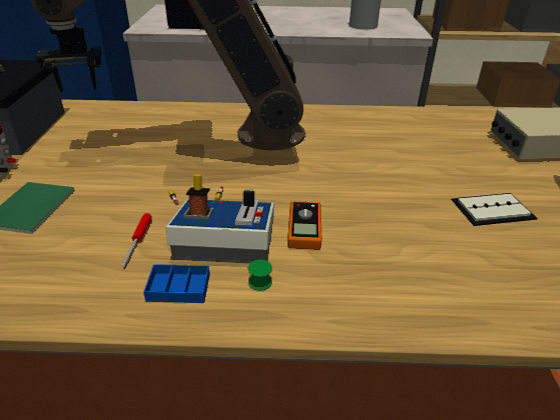

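View pics/top0.png

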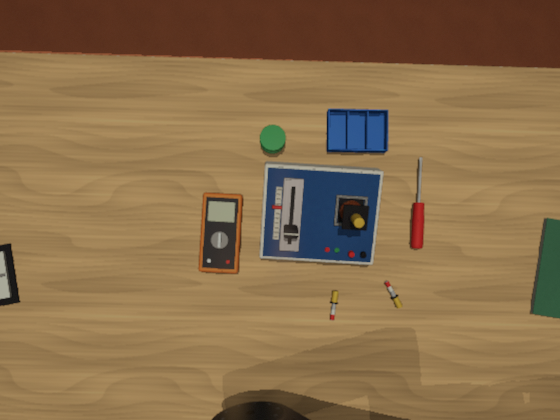

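The scene view shows the console with its coil at (198,200) and slider at (249,199). In the top view the slider is at (291,231), the red clip at (277,207) and the core's knob at (357,221). There are three core candidates in the top view: (357,221) in the coil, and two small loose ones at (334,305) and (393,294). The one in the coil should be the largest, and I'll check that in a crop.

```bash
cat > h.py <<'E'
import numpy as np,cv2
def load(n): return dict(np.load(n+".npz"))
def cloud(d):
    K=d["intrinsics"];h,w=d["depth"].shape
    u,v=np.meshgrid(np.arange(w),np.arange(h));z=d["depth"]
    c=np.stack([(u-K[0,2])/K[0,0]*z,(v-K[1,2])/K[1,1]*z,z],-1)
    return (c-d["t"])@d["R"]
def proj(d,X):
    c=np.atleast_2d(X)@d["R"].T+d["t"];return (c@d["intrinsics"].T)[:,:2]/c[:,2:]
def ray(d,u,v):
    k=np.linalg.inv(d["intrinsics"])@[u,v,1];return -d["R"].T@d["t"],d["R"].T@k
def rayplane(d,u,v,n,c):   # n.X=c
    o,r=ray(d,u,v);return o+r*(c-n@o)/(n@r)
E
python3 - <<'E'
from h import *
d=load("top");P=cloud(d);im=d["img"]
hsv=cv2.cvtColor(im,cv2.COLOR_RGB2HSV)
roi=np.zeros(im.shape[:2],bool);roi[155:275,250:392]=1
H,S,V=[hsv[...,i].astype(int) for i in range(3)]
blue=roi&(H>100)&(H<125)&(S>120)
X=P[blue];X=X[(X[:,2]>.03)&(X[:,2]<.12)]
for _ in range(3):
    c=X.mean(0);n=np.linalg.svd(X-c,full_matrices=False)[2][2];n*=np.sign(n[2]);X=X[abs((X-c)@n)<.004]
print("normal",n,"tilt",np.degrees(np.arccos(n[2])),"yaw",np.degrees(np.arctan2(-n[1],-n[0])),"c",c)
# whole top outline: points within 4mm of plane
m=roi&(abs((P-c)@n)<.004)
m=cv2.morphologyEx(m.astype(np.uint8),cv2.MORPH_CLOSE,np.ones((25,25)))
cn=max(cv2.findContours(m,0,2)[0],key=cv2.contourArea)[:,0]
W=np.array([rayplane(d,u,v,n,n@c) for u,v in cn])
r=cv2.minAreaRect(W[:,:2].astype(np.float32));print("rect",r,cv2.boxPoints(r))
for nm,mk in(("red",roi&((H<8)|(H>172))&(S>150)&(V>110)),("yel",roi&(H>18)&(H<32)&(S>150)&(V>90))):
    k,l,s,ce=cv2.connectedComponentsWithStats(mk.astype(np.uint8))
    for i in range(1,k):
        if s[i,4]>3:print(nm,s[i],ce[i],np.median(P[l==i],0))
ds=load("scene")
a=cv2.resize(im[150:325,250:425],(600,600),interpolation=2)
b=cv2.resize(ds["img"][165:275,160:290],None,fx=4,fy=4,interpolation=2)
cv2.imwrite("pics/c1.png",a[...,::-1]);cv2.imwrite("pics/c2.png",b[...,::-1])
E
```

```text
normal [-0.25770633  0.01124419  0.96615786] tilt 14.948546794599954 yaw -2.4983337931493557 c [ 0.61054609 -0.11002801  0.07767317]
rect ((0.6073741912841797, -0.09772438555955887), (0.2387215793132782, 0.19233860075473785), 87.85994720458984) [[ 0.5068148  -0.21341074]
 [ 0.69901925 -0.2205931 ]
 [ 0.7079336   0.01796196]
 [ 0.5157291   0.02514432]]
red [272 205  10   4  29] [276.37931034 206.86206897] [ 0.62003707 -0.00692862  0.09161329]
red [325 247   5   5  18] [326.88888889 249.27777778] [ 0.53664603 -0.11515476  0.05970311]
red [349 251   6   6  25] [351.28 253.88] [ 0.5279239  -0.16441047  0.06646663]
yel [353 214  12  14 122] [358.13114754 220.95081967] [ 0.59422462 -0.15609172  0.17696081]
```

View pics/c1.png

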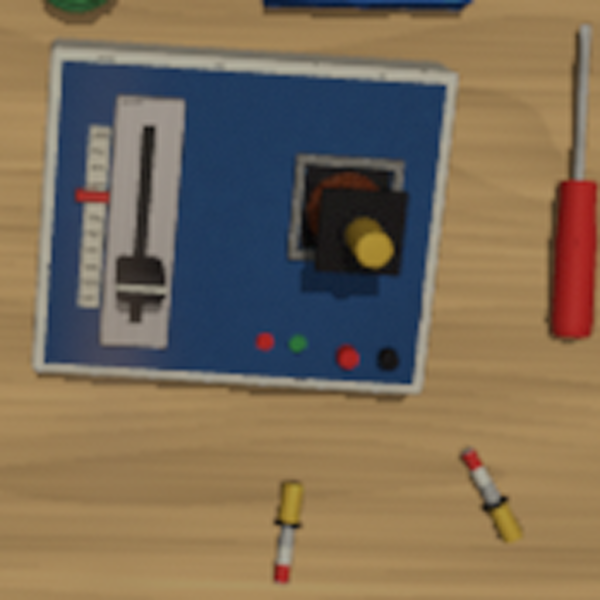

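View pics/c2.png

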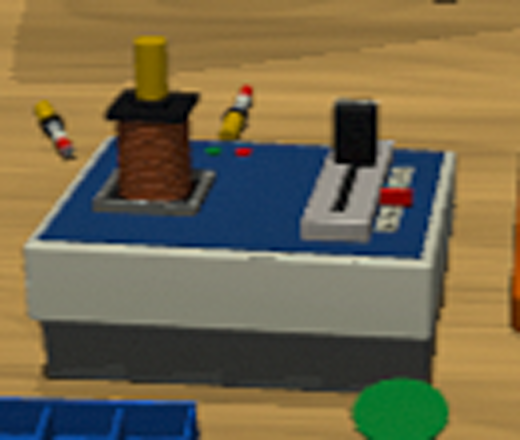

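The crops confirm that the core in the coil, with its knob at top (357,221), is clearly larger than the two loose ones, so it is the one needed. The white line is at about (291,234.5) and the red clip at (276.4,207). Next I'll turn these into panel coordinates.

```bash
cat >> h.py <<'E'
YAW=np.radians(-2.3)
ex=np.array([np.cos(YAW),np.sin(YAW),0]);ey=np.array([-np.sin(YAW),np.cos(YAW),0]);ez=np.array([0,0,1.])
a15=np.radians(15);S=np.cos(a15)*ex+np.sin(a15)*ez;N=-np.sin(a15)*ex+np.cos(a15)*ez
O=np.array([.6074,-.0977,.075])
def loc(X): return np.array([(X-O)@S,(X-O)@ey,(X-O)@N])*1000
def wor(s,y,n): return O+S*s+ey*y+N*n
def pl(d,u,v,n): return loc(rayplane(d,u,v,N,N@O+n))
E
python3 - <<'E'
from h import *
d=load("top");P=cloud(d);im=d["img"].astype(int);ds=load("scene");Ps=cloud(ds)
np.set_printoptions(precision=1,suppress=True)
g=im.sum(2)
print(g[228:242,282:300])
sub=np.zeros(g.shape);w=np.clip(g-250,0,None);
vv,uu=np.mgrid[231:238,286:297];ww=w[231:238,286:297];u,v=(uu*ww).sum()/ww.sum(),(vv*ww).sum()/ww.sum()
print("line px",u,v,"loc",pl(d,u,v,.0545))
print("clip loc",pl(d,276.38,206.86,.0125),"(top face)")
# panel plane offset check from both
for nm,D,Q in(("top",d,P),("scene",ds,Ps)):
    hsv=cv2.cvtColor(D["img"],cv2.COLOR_RGB2HSV);H,Sa,V=[hsv[...,i].astype(int) for i in range(3)]
    L=(Q-O)@np.stack([S,ey,N]).T*1000
    near=(abs(L[...,0])<110)&(abs(L[...,1])<125)&(L[...,2]>-10)&(L[...,2]<140)
    for k,m in(("blue",(H>100)&(H<125)&(Sa>120)&(abs(L[...,2])<10)),("red",((H<8)|(H>172))&(Sa>150)&(V>110)&(L[...,1]>60)),("yel",(H>18)&(H<32)&(Sa>150)&(V>90)),
       ("black slider top",(V<70)&(L[...,2]>45)&(L[...,1]>20)),("black coil top",(V<70)&(L[...,2]>50)&(L[...,1]<-20)),("panelAll",abs(L[...,2])<5)):
        m=m&near;X=L[m]
        if len(X):
            v,u=np.nonzero(m)
            print(nm,k,len(X),"med",np.median(X,0),"p3",np.percentile(X,3,0),"p97",np.percentile(X,97,0),"px",u.mean(),v.mean())
E
```

```text
[[428 349 138 133 131 131 126 117 114 110  99  95  93  82  80 175 355 393]
 [428 349 134 141 135 135 132 131 122 119 109 104  96  89  81 146 342 387]
 [426 349 139 145 147 147 143 136 134 132 122 119 109 107 103 106 322 374]
 [417 324 139 147 148 147 145 145 139 138 133 132 123 120 108  95 314 369]
 [415 339 209 202 187 172 153 148 137 137 133 129 124 117 110 101 316 365]
 [428 393 371 405 402 398 394 392 392 380 346 325 324 310 284 280 363 366]
 [427 389 348 379 383 395 410 407 407 415 410 404 402 422 440 439 437 363]
 [429 359 188 177 186 211 240 237 233 265 299 301 300 338 373 373 396 349]
 [427 356 169 146 144 142 138 138 130 128 120 119 109 107 101 112 318 354]
 [427 373 229 172 153 139 137 133 127 121 117 112 110  99  92 252 381 354]
 [428 384 281 252 245 206 138 129 125 138 172 190 185 164 183 337 415 339]
 [428 380 294 292 293 248 145 131 123 195 258 265 262 250 259 360 396 301]
 [429 408 344 292 294 247 138 134 128 220 291 286 286 280 328 401 388 270]
 [426 427 402 373 377 310 145 137 133 283 378 375 372 367 397 430 392 269]]
line px 291.0910186859554 233.75256178420736 loc 
[... 883 characters left out ...]
 p97 [ 90.5 108.1   3.8] px 221.62007434944238 216.02304832713756
scene red 29 med [15.6 88.8 10.9] p3 [10.7 81.3  4.9] p97 [20.2 97.1 14.3] px 258.13793103448273 213.44827586206895
scene yel 126 med [ 21.8 -59.1  87.6] p3 [ 11.3 -69.4  70.9] p97 [ 27.5 -51.6 103.5] px 196.85714285714286 181.33333333333334
scene black slider top 48 med [-18.   59.6  51. ] p3 [-23.1  49.7  45.3] p97 [-13.1  72.1  55.9] px 248.33333333333334 193.0
scene black coil top 168 med [ 30.5 -55.9  63. ] p3 [ -3.6 -80.2  51.9] p97 [ 41.  -37.1  67.9] px 197.63095238095238 192.47619047619048
scene panelAll 2112 med [48.4  0.9  2. ] p3 [ -84.8 -113.1   -3.4] p97 [100.4 114.7   4. ] px 222.3129734848485 217.83570075757575
```

Call:
{"api": "step_arm", "payload": {
  "moves": [
    [[0,0,-0.045],8.1],
    [[0,0,-0.045],8.05],
    [[0.033,-0.049,0],0],
    [[0.033,-0.049,0],0],
    [[0.033,-0.049,0],0],
    [[0.033,-0.049,0],0],
    [[0.033,-0.049,0],0],
    [[0.033,-0.049,0],0],
    [[0.033,-0.049,0],0],
    [[0,0,0],0]
  ],
  "fingers": 0.056
}}

```text
t: 1.35
tcp_pos: [0.3957, -0.2705, 0.3046]
ee_rot: [[0.999, -0.035, 0.0], [-0.035, -0.999, 0.0], [0.0, -0.0, -1.0]]
ft_force: [-0.4, 0.3, -0.1]
opening: 0.0559
grip_force: 0.0
```

```bash
cat >> h.py <<'E'
def todo(o,G):  # tool-frame shift to bring grasp point to G
    R=o["ee_rot"];return R.T@(G-(o["tcp_pos"]-R[:,2]*.019)),np.degrees(np.arctan2(R[1,0],R[0,0])),R[:,2]
E
python3 - <<'E'
from h import *
from cell import ctrl
d=load("top")
print("knob top loc",pl(d,358.8,222.6,.103), loc(wor(0,0,0)))
o=ctrl.get_obs();print(o["tcp_pos"],o["opening"],todo(o,wor(-.0294,.0595,.045)))
E
```

```text
knob top loc [ 13.46134113 -59.66010362 103.        ] [0. 0. 0.]
[ 0.39571809 -0.27049597  0.30462566] 0.05587540460720495 (array([ 0.16570587, -0.23977575,  0.21285389]), np.float64(-2.0184438076427056), array([ 4.48564721e-05,  3.32751465e-04, -9.99999944e-01]))
```

Call:
{"api": "step_arm", "payload": {
  "moves": [
    [[0.033,-0.048,0],0],
    [[0.033,-0.048,0],0],
    [[0.033,-0.048,0],0],
    [[0.033,-0.048,0],0],
    [[0.0337,-0.048,0],0.25],
    [[0,0,0.05],0],
    [[0,0,0.05],0],
    [[0,0,0.04],0],
    [[0,0,0],0]
  ]
}}

```text
t: 2.48
tcp_pos: [0.5682, -0.0409, 0.1622]
ee_rot: [[0.999, -0.045, -0.005], [-0.045, -0.999, 0.001], [-0.005, -0.001, -1.0]]
ft_force: [-1.2, 0.2, 1.1]
opening: 0.0563
grip_force: 0.0
```

```bash
python3 - <<'E'
from h import *
from cell import ctrl
o=ctrl.get_obs();print(o["tcp_pos"],o["opening"],todo(o,wor(-.0294,.0595,.045)))
d=ctrl.get_image("scene");cv2.imwrite("pics/s1.png",cv2.resize(d["img"][130:280,150:300],(600,600),interpolation=2)[...,::-1])
E
```

```text
[ 0.56817961 -0.04088488  0.1622328 ] 0.056267539285924234 (array([ 0.00168424, -0.00428238,  0.0703694 ]), np.float64(-2.5922913081631695), array([-5.46576734e-03,  8.21657818e-04, -9.99984725e-01]))
```

View pics/s1.png

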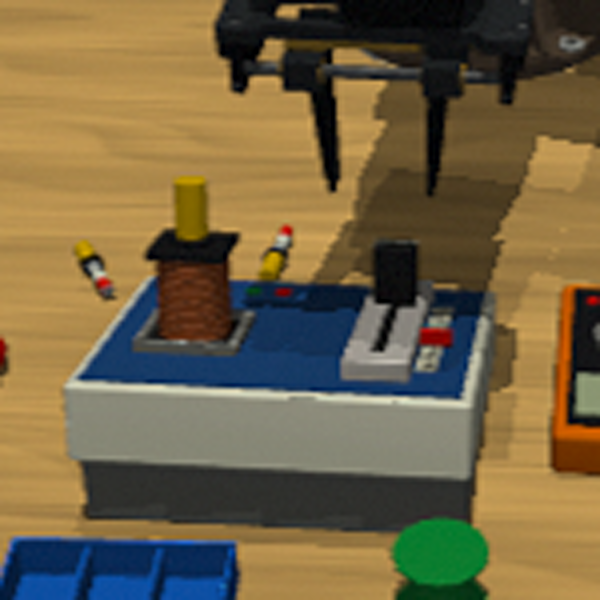

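The open fingers, at crop (333,190) and (432,190), are above and almost astride the slider at (395,270). I still have to go 4 mm to the left and 70 mm down.

Call:
{"api": "step_arm", "payload": {
  "moves": [
    [[0.0015,-0.004,0],0],
    [[0,0,0.025],0],
    [[0,0,0.025],0],
    [[0,0,0.02],0],
    [[0,0,0],0],
    [[0,0,0],0]
  ]
}}

```text
t: 3.28
tcp_pos: [0.5719, -0.0364, 0.0962]
ee_rot: [[0.999, -0.044, 0.002], [-0.044, -0.999, -0.001], [0.002, 0.0, -1.0]]
ft_force: [0.6, 0.3, 0.4]
opening: 0.0559
grip_force: 0.0
```

Call:
{"api": "step_arm", "payload": {
  "moves": [
    [[0,0,0],0],
    [[0,0,0],0],
    [[0,0,0],0],
    [[0,0,0],0],
    [[0,0,0],0]
  ],
  "fingers": 0.02
}}

```text
t: 3.9
tcp_pos: [0.571, -0.0346, 0.095]
ee_rot: [[0.999, -0.045, 0.0], [-0.045, -0.999, 0.002], [-0.0, -0.002, -1.0]]
ft_force: [-0.6, 13.5, 4.2]
opening: 0.0281
grip_force: 29.9
```

```bash
python3 - <<'E'
from h import *
from cell import ctrl
o=ctrl.get_obs();R=o["ee_rot"];print(o["tcp_pos"],o["opening"],o["grip_force"],o["ft_force"],"grasp loc",loc(o["tcp_pos"]-R[:,2]*.019))
print("slide 42.5mm up track, tool axes:",R.T@S*.0425)
E
```

```text
[ 0.57104905 -0.03462509  0.09495918] 0.028097457305086553 29.948244094848633 [-0.63303691 13.54059541  4.20472569] grasp loc [-27.44528894  61.52814494  47.68742025]
slide 42.5mm up track, tool axes: [ 0.0410511  -0.00020169 -0.01100075]
```

Call:
{"api": "step_arm", "payload": {
  "moves": [
    [[0,-0.0015,0],0],
    [[0.0082,0,-0.0022],0],
    [[0.0082,0,-0.0022],0],
    [[0.0082,0,-0.0022],0],
    [[0.0082,0,-0.0022],0],
    [[0.0082,0,-0.0022],0],
    [[0,0,0],0],
    [[0,0,0],0]
  ]
}}

```text
t: 4.9
tcp_pos: [0.613, -0.0361, 0.1062]
ee_rot: [[0.999, -0.044, 0.002], [-0.044, -0.999, 0.001], [0.002, -0.001, -1.0]]
ft_force: [-0.2, 5.9, 6.0]
opening: 0.028
grip_force: 29.9
```

```bash
python3 - <<'E'
from h import *
from cell import ctrl
np.set_printoptions(precision=2,suppress=True)
o=ctrl.get_obs();R=o["ee_rot"];print(o["tcp_pos"],o["opening"],o["ft_force"],"grasp loc",loc(o["tcp_pos"]-R[:,2]*.019))
E
```

```text
[ 0.61 -0.04  0.11] 0.02802784583516512 [-0.17  5.89  6.03] grasp loc [15.98 61.77 47.7 ]
```

Call:
{"api": "step_arm", "payload": {
  "moves": [
    [[0,0,0],0],
    [[0,0,0],0],
    [[0,0,0],0],
    [[0,0,-0.03],0],
    [[0,0,-0.05],0],
    [[0,0,-0.05],0],
    [[-0.05,0.03,-0.03],0],
    [[-0.05,0.03,0],0],
    [[-0.05,0.03,0],0],
    [[0,0,0],0]
  ],
  "fingers": 0.056
}}

```text
t: 6.15
tcp_pos: [0.4582, -0.1197, 0.2648]
ee_rot: [[0.999, -0.047, 0.0], [-0.047, -0.999, -0.0], [0.0, 0.0, -1.0]]
ft_force: [1.0, -0.3, 0.1]
opening: 0.0563
grip_force: 0.0
```

```bash
python3 - <<'E'
from h import *
from cell import ctrl
np.set_printoptions(precision=2,suppress=True)
d=ctrl.get_image("top");np.savez("top1.npz",**d)
o=ctrl.get_obs();print(o["tcp_pos"])
cv2.imwrite("pics/t1.png",cv2.resize(d["img"][160:270,260:390],None,fx=6,fy=5.4,interpolation=2)[:600,:,::-1])
P=cloud(d);L=(P-O)@np.stack([S,ey,N]).T*1000
g=d["img"].astype(int);g=g.sum(2)
print(g[200:224,283:302])
E
```

```text
[ 0.46 -0.12  0.26]
[[453 473 476 482 475 474 477 392 126 119 113 360 480 479 477 476 473 477
  464]
 [458 474 477 480 475 471 478 392 126 114 112 360 481 480 476 474 474 475
  448]
 [468 473 477 481 474 471 458 357 128 122 140 365 480 478 476 472 473 480
  437]
 [465 473 442 390 360 357 335 242 116 114 125 286 373 381 411 449 471 483
  438]
 [462 456 361 186 118 113 112 105 102  98  92 109 136 169 241 337 433 480
  426]
 [465 438 309 122 118 115 119 106 100 106  93  88  77  78  74 193 387 479
  414]
 [464 438 308 125 118 121 116 110 102 104  90  91  82  75  70 141 368 480
  407]
 [469 422 272 124 129 127 127 116 112 107 106  95  87  79  76  66 315 452
  406]
 [471 410 234 132 140 144 140 130 132 126 119 114 112 108  94  88 238 401
  395]
 [472 404 219 134 147 152 145 144 141 141 139 134 131 129 123 115 169 361
  383]
 [472 398 210 134 145 149 145 142 142 141 137 134 132 134 134 118 171 356
  378]
 [474 425 385 427 414 380 355 355 338 301 276 260 234 219 192 181 241 388
  388]
 [474 423 393 457 470 449 437 462 486 471 463 460 454 448 445 444 446 453
  387]
 [474 423 307 287 331 331 3
[... 164 characters left out ...]
 127 122 118 114 108 106 100  99  88 324 400
  288]
 [468 471 413 259 196 167 138 122 116 114 116 126 115  92  83 118 362 423
  275]
 [468 468 424 311 289 259 192 119 110 109 200 259 252 244 245 318 430 415
  254]
 [468 469 422 325 320 303 224 121 115 129 246 320 317 315 314 396 471 409
  233]
 [466 469 425 321 320 291 197 124 118 149 261 321 318 313 313 399 470 401
  225]
 [467 468 449 378 321 281 181 120 117 166 265 323 317 314 361 438 468 392
  212]
 [465 468 470 441 408 362 226 132 127 205 349 415 410 408 434 467 464 384
  199]
 [465 468 469 460 461 400 217 139 135 270 417 469 464 464 461 466 460 375
  198]
 [465 468 465 460 462 391 181 140 136 294 430 468 464 461 462 464 461 385
  205]]
```

View pics/t1.png

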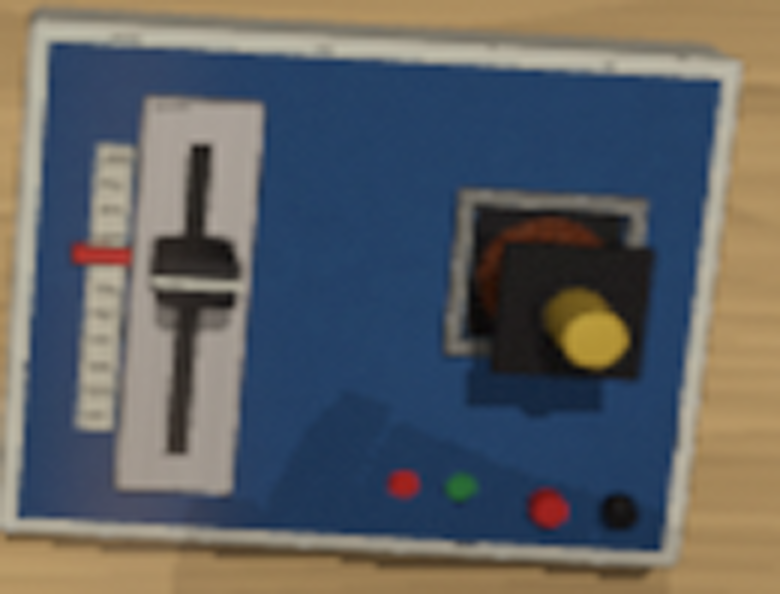

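```bash
python3 - <<'E'
from h import *
from cell import ctrl
np.set_printoptions(precision=2,suppress=True)
d=load("top1");g=d["img"].astype(int).sum(2)
w=np.clip(g-200,0,None)[210:215,286:298];vv,uu=np.mgrid[210:215,286:298]
u,v=(uu*w).sum()/w.sum(),(vv*w).sum()/w.sum()
hsv=cv2.cvtColor(d["img"],cv2.COLOR_RGB2HSV).astype(int);H,Sa,V=hsv[...,0],hsv[...,1],hsv[...,2]
m=((H<8)|(H>172))*np.clip(Sa-100,0,None)*(V>90);m=m[198:214,268:283];vv,uu=np.mgrid[198:214,268:283]
uc,vc=(uu*m).sum()/m.sum(),(vv*m).sum()/m.sum()
print("line",u,v,pl(d,u,v,.0545),"clip",uc,vc,pl(d,uc,vc,.0125),pl(d,uc,vc,.011))
# knob axis: fit top disc (bright yellow)
y=((H>18)&(H<32)&(Sa>140)&(V>165)).astype(np.uint8);y[:200]=0;y[240:]=0
c=max(cv2.findContours(y,0,1)[0],key=cv2.contourArea);(a,b),r=cv2.minEnclosingCircle(c);M=cv2.moments(y,True)
a,b=M["m10"]/M["m00"],M["m01"]/M["m00"]
for n in(.102,.104):print("knob top",a,b,r,pl(d,a,b,n))
ds=ctrl.get_image("scene");hs=cv2.cvtColor(ds["img"],cv2.COLOR_RGB2HSV).astype(int)
ys=((hs[...,0]>18)&(hs[...,0]<32)&(hs[...,1]>150)&(hs[...,2]>70));ys[:170]=0;ys[200:]=0;ys[:,:188]=0;ys[:,208:]=0
vv,uu=np.nonzero(ys);print("scene knob px",uu.mean(),uu.min(),uu.max(),vv.min(),vv.max())
# axis prediction: knob n 66..104 at s
for s in(.012,.015,.018):print(s,proj(ds,[wor(s,-.06,.066),wor(s,-.06,.085),wor(s+.01,-.06,.102),wor(s-.01,-.06,.102)]).round(1).tolist(),proj(d,wor(s,-.06,.103)))
o=ctrl.get_obs();print(todo(o,wor(.0145,-.06,.085)))
E
```

```text
line 291.29190007570026 212.11884935654808 [13.74 62.35 54.5 ] clip 276.2528583992964 206.82233948988568 [12.96 90.94 12.5 ] [12.62 90.9  11.  ]
knob top 358.65 222.15 4.3154826164245605 [ 14.05 -59.5  102.  ]
knob top 358.65 222.15 4.3154826164245605 [ 14.53 -59.09 104.  ]
scene knob px 197.20138888888889 188 207 174 196
0.012 [[197.9, 188.8], [197.6, 181.3], [196.5, 175.7], [198.3, 173.5]] [[358.9  223.38]]
0.015 [[197.6, 189.1], [197.4, 181.7], [196.2, 176.1], [198.1, 173.8]] [[359.07 221.8 ]]
0.018 [[197.3, 189.5], [197.1, 182.0], [195.9, 176.4], [197.8, 174.1]] [[359.25 220.21]]
(array([0.14, 0.03, 0.12]), np.float64(-2.621385508546468), array([ 0., -0., -1.]))
```

The slider line is at 13.7 mm and the clip at 12.8 mm along the track, so the slider is level within about 1 mm. Now I'll take the knob.

```bash
python3 - <<'E'
from h import *
from cell import ctrl
np.set_printoptions(precision=4,suppress=True)
o=ctrl.get_obs();G=wor(.0143,-.0588,.0915);print(G,todo(o,G))
E
```

```text
[ 0.5952 -0.1561  0.1671] (array([0.1357, 0.0309, 0.1168]), np.float64(-2.621385508546468), array([ 0.0012, -0.0005, -1.    ]))
```

Call:
{"api": "step_arm", "payload": {
  "moves": [
    [[0.045,0.01,0],-0.3],
    [[0.045,0.01,0],0],
    [[0.0457,0.0109,0],0],
    [[0,0,0.03],0],
    [[0,0,0.03],0],
    [[0,0,0.02],0],
    [[0,0,0],0],
    [[0,0,0],0]
  ]
}}

```text
t: 7.25
tcp_pos: [0.5959, -0.1547, 0.1847]
ee_rot: [[0.999, -0.039, 0.001], [-0.039, -0.999, -0.0], [0.001, 0.0, -1.0]]
ft_force: [0.5, 0.0, -0.8]
opening: 0.0559
grip_force: 0.0
```

```bash
python3 - <<'E'
from h import *
from cell import ctrl
np.set_printoptions(precision=4,suppress=True)
o=ctrl.get_obs();G=wor(.0143,-.0588,.0915);print(o["ft_force"],todo(o,G))
d=ctrl.get_image("scene");cv2.imwrite("pics/s2.png",cv2.resize(d["img"][140:230,150:270],(800,600),interpolation=2)[...,::-1])
E
```

```text
[ 0.4611  0.0376 -0.7756] (array([-0.0006,  0.0014,  0.0367]), np.float64(-2.2097222685244646), array([ 0.0008, -0.0004, -1.    ]))
```

View pics/s2.png

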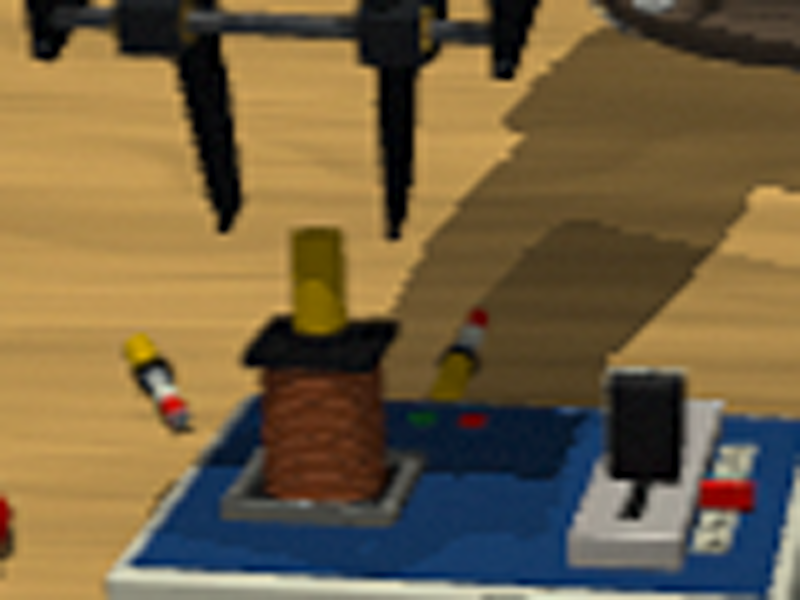

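The fingertips are at crop (232,228) and (395,235), astride the knob at (318,280). To check the centring, I'll compare where the TCP should project with where it appears.

```bash
python3 - <<'E'
from h import *
from cell import ctrl
np.set_printoptions(precision=2,suppress=True)
o=ctrl.get_obs();d=ctrl.get_image("scene");p=proj(d,o["tcp_pos"]);print("tcp px",p)
hs=cv2.cvtColor(d["img"],cv2.COLOR_RGB2HSV).astype(int)
for r in range(166,174):print(r,hs[r,180:213,2])
for r in (178,182,184):print(r,hs[r,188:208,2],hs[r,188:208,1])
for y in(-.058,-.059,-.060):print(y,proj(d,wor(.0143-.0,y,.088)))
E
```

```text
tcp px [[197.65 172.8 ]]
166 [120   3  10  13   4  42 161 192 189 190 191 189 190 190 191 191 190 191
 192 188 186 184 180 177 177 180 157  87   9   9  11  28 154]
167 [123   7   7  12  14   3 159 194 191 191 192 191 192 192 192 193 194 195
 194 192 192 191 191 190 187 191 166  94   8   8   4  27 156]
168 [133  50   1  16  11   0 150 180 175 176 179 181 182 183 181 182 183 184
 184 185 185 186 184 186 188 191 195 127   6   8   1 114 176]
169 [135  52   2  13  10   4 143 176 170 170 169 169 170 170 170 170 170 171
 173 171 173 171 172 172 173 174 181 117   7   2   2 147 182]
170 [196 125   3   8  13  10 115 171 180 177 176 175 174 175 173 173 171 170
 167 170 169 169 170 170 169 171 175 113   8   7   3 141 172]
171 [191 141  53  11   9  31 153 188 185 183 185 185 183 184 182 183 181 181
 177 178 177 177 178 178 178 179 183 124  22   4  24 148 181]
172 [183 185 121   5  14 109 170 184 181 181 182 184 183 181 184 182 182 183
 182 181 182 181 180 179 179 179 184 125  24   7  67 154 181]
173 [179 184 116   1  26 149 183 178 178 179 179 179 179 181 182 186 186 186
 185 183 182 181 177 175 176 175 181 136  52   1 104 162 176]
178 [188 186 187 189 192 144  94  88  92  95  92  88  82 114 170 187 186 183
 180 181] [144 145 143 140 142 161 255 255 255 255 255 255 255 190 149 145 144 144
 145 147]
182 [195 194 194 195 197 165 107 110 128 130 108  87  81 115 174 192 189 188
 188 187] [145 141 145 144 141 155 217 255 255 255 255 255 255 195 149 145 143 144
 145 146]
184 [189 188 188 187 190 159 122 123 129 130 128 120  94 113 172 190 188 189
 190 192] [147 146 144 142 144 154 234 255 255 255 255 255 255 194 150 144 142 144
 144 143]
-0.058 [[198.2  180.46]]
-0.059 [[197.8  180.44]]
-0.06 [[197.39 180.42]]
```

The fingers are centred on the knob within about 0.5 mm once parallax is corrected, so I'll go straight down.

Call:
{"api": "step_arm", "payload": {
  "moves": [
    [[-0.0006,-0.0003,0.012],0],
    [[0,0,0.012],0],
    [[0,0,0.011],0],
    [[0,0,0],0],
    [[0,0,0],0],
    [[0,0,0],0]
  ]
}}

```text
t: 8.1
tcp_pos: [0.5946, -0.1547, 0.1496]
ee_rot: [[0.999, -0.039, 0.001], [-0.039, -0.999, -0.0], [0.001, 0.0, -1.0]]
ft_force: [-0.5, -0.0, -0.3]
opening: 0.0559
grip_force: 0.0
```

Call:
{"api": "step_arm", "payload": {
  "moves": [
    [[0,0,0],0],
    [[0,0,0],0],
    [[0,0,0],0],
    [[0,0,0],0],
    [[0,0,0],0]
  ],
  "fingers": 0.012
}}

```text
t: 8.72
tcp_pos: [0.5944, -0.1547, 0.1492]
ee_rot: [[0.999, -0.039, -0.0], [-0.039, -0.999, -0.0], [-0.0, 0.0, -1.0]]
ft_force: [0.4, -0.8, -0.3]
opening: 0.0191
grip_force: 30.0
```

```bash
python3 - <<'E'
from h import *
from cell import ctrl
np.set_printoptions(precision=4,suppress=True)
o=ctrl.get_obs();R=o["ee_rot"];print(o["opening"],o["grip_force"],o["ft_force"],o["torque"],loc(o["tcp_pos"]),R.T@N)
d=ctrl.get_image("scene");np.savez("scene2.npz",**d);cv2.imwrite("pics/s3.png",cv2.resize(d["img"][140:230,150:270],(800,600),interpolation=2)[...,::-1])
E
```

```text
0.01911983526441533 29.999141693115234 [ 0.3675 -0.825  -0.2743] [0.0221 0.0197 0.0439] [  8.8725 -57.4397  74.47  ] [-0.2588 -0.0001 -0.9659]
```

View pics/s3.png

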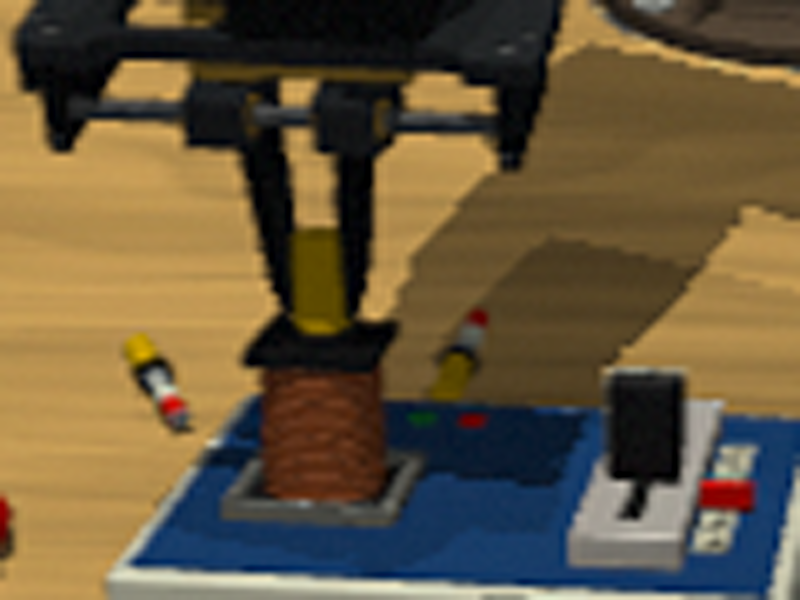

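The knob, at crop (318,280), is gripped at 30 N. Neither the knob nor the coil has moved. I'll draw the core out halfway along the normal, then check.

Call:
{"api": "step_arm", "payload": {
  "moves": [
    [[-0.0007,0,-0.0027],0],
    [[-0.0007,0,-0.0027],0],
    [[-0.0008,0,-0.0027],0],
    [[-0.0007,0,-0.0027],0],
    [[-0.0007,0,-0.0027],0],
    [[0,0,0],0],
    [[0,0,0],0]
  ]
}}

```text
t: 9.65
tcp_pos: [0.5908, -0.1545, 0.1627]
ee_rot: [[0.999, -0.039, -0.0], [-0.039, -0.999, -0.0], [-0.0, 0.0, -1.0]]
ft_force: [0.8, -0.4, -1.5]
opening: 0.0195
grip_force: 30.0
```

```bash
cat > chk.py <<'E'
from h import *
from cell import ctrl
np.set_printoptions(precision=2,suppress=True)
o=ctrl.get_obs();R=o["ee_rot"];print(o["opening"],o["grip_force"],o["ft_force"],"drawn",loc(o["tcp_pos"])-[8.87,-57.44,74.47])
a=load("scene2");b=ctrl.get_image("scene");np.savez("scene3.npz",**b)
def copper(d):
    h=cv2.cvtColor(d["img"],cv2.COLOR_RGB2HSV).astype(int);m=((h[...,0]<14)&(h[...,1]>90)&(h[...,2]>50)).astype(np.uint8)
    m[:190]=0;m[218:]=0;m[:,:184]=0;m[:,214:]=0;v,u=np.nonzero(m);return len(u),u.mean(),v.mean(),u.min(),u.max(),v.min(),v.max()
print(copper(a),copper(b))
print("diff coil region",np.abs(a["img"][196:216,185:212].astype(int)-b["img"][196:216,185:212]).mean())
E
python3 chk.py
```

```text
0.019476292995418434 29.998663365840912 [ 0.85 -0.44 -1.46] drawn [-0.01  0.03 13.94]
(330, np.float64(197.86666666666667), np.float64(204.95454545454547), np.int64(189), np.int64(207), np.int64(195), np.int64(215)) (328, np.float64(197.8658536585366), np.float64(204.9420731707317), np.int64(189), np.int64(207), np.int64(195), np.int64(215))
diff coil region 1.9086419753086419
```

The coil hasn't moved and the core is out 14 mm. I'll draw the remaining 14 mm.

Call:
{"api": "step_arm", "payload": {
  "moves": [
    [[-0.0007,0,-0.0027],0],
    [[-0.0007,0,-0.0027],0],
    [[-0.0008,0,-0.0027],0],
    [[-0.0007,0,-0.0027],0],
    [[-0.0007,0,-0.0027],0],
    [[0,0,0],0],
    [[0,0,0],0],
    [[0,0,0],0],
    [[0,0,0],0]
  ]
}}

```text
t: 10.82
tcp_pos: [0.5872, -0.1543, 0.1761]
ee_rot: [[0.999, -0.039, -0.0], [-0.039, -0.999, -0.0], [-0.0, 0.0, -1.0]]
ft_force: [-0.9, -0.0, -0.2]
opening: 0.0196
grip_force: 30.0
```

```bash
python3 chk.py; python3 - <<'E'
from h import *
d=load("scene3");cv2.imwrite("pics/s4.png",cv2.resize(d["img"][140:230,150:270],(800,600),interpolation=2)[...,::-1])
E
```

```text
0.01964761482505266 29.998708963394165 [-0.94 -0.02 -0.17] drawn [ 0.01  0.03 27.86]
(330, np.float64(197.86666666666667), np.float64(204.95454545454547), np.int64(189), np.int64(207), np.int64(195), np.int64(215)) (326, np.float64(197.88343558282207), np.float64(204.8926380368098), np.int64(189), np.int64(207), np.int64(195), np.int64(214))
diff coil region 2.656172839506173
```

View pics/s4.png

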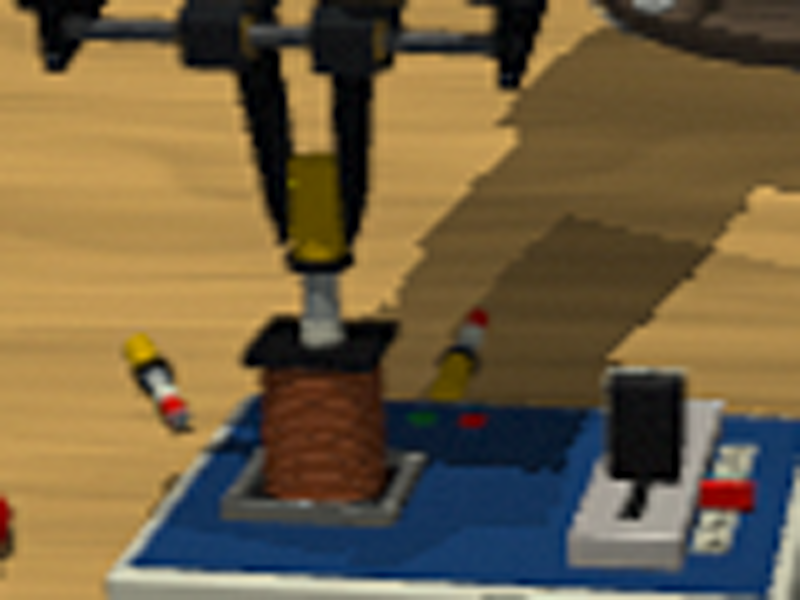

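The white band, at crop (322,330), is at the coil's mouth. The coil is seated and the slider and clip are unchanged, so I'm handing in.

```bash
python3 -c "
from cell import ctrl
print(ctrl.hand_in())"
```

```text
the job is handed in; nothing more can be done
None
```

I set the slider level with the red clip (within about 1 mm by camera) and drew the core out about 28 mm, so the coil's mouth is at the white band; the job is handed in, with the core held at 30 N and the coil still seated, but the hand-in call returned no verdict.

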